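# Load a sample tube rack behind the gravity catch of the rack loader

## Task

Load the rack that holds the capped sample tubes into the empty lane of the rack loader: slide it in upright from the open front, along the lane floor, so that its own foot lifts the hinged catch, push it on gently against the sprung buffer until the catch drops behind it, and let go so that catch and buffer hold it. Do not lift the catch with the gripper, do not ram the rack against the buffer's end stop or the guides, and leave everything else on the bench as it is.

Things in the scene. Friction and masses are not known exactly. Their poses are not given: they have to be found in the camera images.
- rack: grey tube rack with five capped tubes, on the bench, 0.24 kg (varies by a third). Foot flange 122 long (x), 43 wide (y), 10 high; on it the body, 122 long, 23 wide, its flat sides from 10 to 66 mm above the underside: grip there, across y, clear of the foot. Caps reach 88 mm. Origin: centre of the underside, x along the row, z up. Both ends are alike; either may go in first.
- loader: rack loader fixed to the bench: low off-white unit 300 long (x), 152 wide (y), two parallel steel lanes. Origin: centre of its underside; z up; racks go in along +x, away from the robot. Lane floors 22 mm above the origin, from x = -150 to +150. The empty lane's middle is y = +40 mm; the lane at y = -40 holds a latched rack.
- mouth (a point): middle of the empty lane's floor where its straight guides begin: x = -85, y = +40, z = 22 mm on the loader. The lane is 45 mm wide between guides 10 (inner) and 12 (outer) high from x = -85 to +150; in front of that they flare outwards, 7 mm each side, up to x = -119; set the rack down with its nose between the flares, not over them.
- home (a point): middle of the empty lane's floor at x = +46, y = +40, z = 22 mm on the loader: a latched rack's origin with the rail as drawn. The rail between the lanes carries catches and buffers; it is clamped by hand up to 12 mm nearer or farther along x. That offset is not measured: find it by feel, from the two joints or by sight. With the rail as drawn: catch pivot x = -53, toe -22 to -15, free buffer face +105.
- catch (a joint): hinged dark steel catch of the empty lane, 45 g, falls by its weight; rad, 0 = down, grows as it lifts, to 0.9. Arm over the lane at loader y = 18.5 to 25.5 (above a rack's inner flange, 3 mm beside its body), sloping in +x from the pivot 19 mm above the floor to a toe 1.5 mm above it. A foot going in lifts it; it rides at about 0.2 rad and drops behind the foot. Stays below 30 mm over the floor.
- buffer (a joint): sprung plate at the end of the empty lane, 26 wide, 12 to 32 mm above the floor; m, 0 = free, grows as the rack pushes, 0.006 = end stop, where force rises steeply. Spring 1 N plus 1 N per mm; rubbing in the lane adds 1 to 6 N. The catch drops at about 4 mm (near 5 N), 2 mm before the end stop; latched, the spring presses the rack back on the toe at about 2 mm. Keep its load under 18 N.
- empty_rack: the same kind of rack without tubes, standing on the bench, not to be loaded
- loaded_rack: the same kind of rack with tubes, already latched in the other lane
- slide_box: white slide box 88 x 50 x 30 mm, origin centre of underside
- reagent: amber bottle 52 mm wide, 105 high, origin centre of underside
- beaker: glass beaker 64 mm wide, 75 high, origin centre of underside
- tip_box: pipette tip box 120 x 83 x 67 mm, origin centre of underside
- petri: closed petri dish 93 mm wide, 15 high, origin centre of underside
- stain: white jar 38 mm wide, 75 high, origin centre of underside
There are look-alikes about, which are no part of the job. Leave any orange look-alike of the rack alone.

How it is judged (in metres and radians):
On the way:
1. the rack, upright in the empty lane and down on its floor, holds the catch up on its foot (value of joint catch above 0.12 rad and contact force between rack and catch above 0.02 N and z of rack in the frame of mouth below 0.004 m and y of rack in the frame of loader between 0.0365 and 0.0435 m), for 0.2 s.
At the end, for the whole second after the job is handed in: the rack stands upright (within 0.04 rad) on the floor of the empty lane, in line with it (0.06 rad) and within 3.5 mm of its middle, at rest and let go; the catch is fully down behind it (under 0.05 rad) and the buffer is held pressed in by it (0.8 to 4 mm) (value of joint catch below 0.05 rad and value of joint buffer between 0.0008 and 0.004 m and y of rack in the frame of loader between 0.0365 and 0.0435 m and z of rack in the frame of mouth below 0.002 m and x of rack in the frame of mouth above 0.113 m and angle between rack's own z axis and vertical below 0.04 rad and angle between the x axis of rack and the x axis of loader, either way round below 0.06 rad and linear speed of rack below 0.01 m/s); the robot touches nothing.
It fails at once if the rack is rammed against the buffer (over 18 N) (contact force between rack and buffer above 18 N).
It fails at once if the rack is jammed or pressed hard against the loader (over 40 N) (contact force between rack and loader above 40 N).
It fails at once if the robot lifts or pushes the catch itself (contact force between any of the arm, the fingers and catch above 0.3 N).
It fails at once if the rack of tubes is tipped (over 0.35 rad) (angle between rack's own z axis and vertical above 0.35 rad).
It fails at once if something else on the bench or the latched rack is moved (over 12 mm) (distance of any of empty_rack, loaded_rack, slide_box, reagent, beaker, tip_box, petri, stain from where it was at the start of the episode above 0.012 m).
It also fails if it takes over 54 s, if anything falls off the work surface, if the arm or the gripper's body presses on something with over 40 N, if the wrist force passes 120 N, or if a joint passes its speed limit or range.

## Robot

A 6-joint arm with a two-finger parallel gripper is mounted at the origin on the work surface. World frame = base frame: x ahead of the robot, y to its left, z up, the work surface at z = 0. Lengths are in mm, angles in rad, forces in N, time in s.
With the tool pointing down it reaches from about 275 to 750 mm from the base axis. Payload 10.2 kg.
Tool frame: the origin (TCP) lies at the very end of the fingers, on their centre line; the grasp point (between the pads) lies 19 mm behind it; z points along the fingers, y is the line along which they close (so a half turn about z gives the same grasp; the last joint's range is limited). The gripper opens to 85 mm and grips with 20 to 120 N. Pads are 22 mm wide; open, the fingers measure 114 mm over their backs; the gripper's body (76 mm by 85 mm) begins 54 mm behind the grasp point. The pads swing forward as they close: fully open they stand 13 mm farther back than shut.
Start: joints at [-1.409, 0.313, 1.498, -0, 1.331, -0.223], TCP at [197.059, -486.62, 231.294] pointing down, gripper open.
Joint ranges: [-2.94, 2.94], [-0.97, 2.17], [0.19, 2.56], [-1.23, 4.37], [0.02, 3.11], [-2.88, 2.88]. Speed limits (rad/s): [2.39, 2.39, 3.01, 3.14, 3.14, 3.14].

## Interface

Orientations are given as a unit quaternion [w, x, y, z].
In Python, from rig import ctrl gives the robot as it stands.
- The arm moves only by the shell command python3 -m inch 'ROWS' [OPENING] [FORCE]. ROWS is text: rows parted by semicolons, each of 6 numbers parted by spaces: the shift along the tool's x, y, z in mm, then the turn, a rotation vector about the tool's x, y, z in units of 6 degrees (1.0 is 6 degrees). A call has exactly 10 rows; each row shifts and turns the commanded pose from where the row before left it, along the tool's axes as they then stand; what a row does not reach is not made up. A row lasts 1/12 s, in which the tool goes at most 41.7 mm and 7.16 degrees, less where a joint would pass 70% of its speed; a pose out of reach is approached as far as the arm can. A call with a gripper value outside its range is refused whole. OPENING is the opening, from 0 (shut) to 1 (fully open), set as the call begins (- or left out, the last holds). The fingers move at their own pace and stop on an object; FORCE is the grip in N (left out, the last holds). Time passes only in rows, so rows that do not move let the fingers close, or fill a call up. It gives the time, the measured TCP pose, the force, the opening and the grip force at its end, in the units of the state.
- ctrl.sense(): the state, without advancing time (a new reading comes with each control period).
- ctrl.capture(name): name is "scene" or "top" or "wrist"; returns a dict with "image" (400x640x3 uint8, red, green, blue), "intrinsics" (3x3 intrinsics, pixels), "rvec" (rotation vector, rad) and "tvec" (3), from world to camera coordinates, as OpenCV has them. Camera axes: x right, y down, z forward; pixel columns grow to the right and rows downward; lengths in mm; the calibration is good to about 2 mm. The wrist camera is an equidistant fisheye: a pixel r from the principal point sees the ray r / f radians off the axis. A picture is of the moment at which its call begins. There is no depth.
- ctrl.finish_job(): hands the job in; it is judged then, once.
The state is a dict: "time_s": time; "joints": joint angles; "dq": joint speeds; "tau": joint torques, N m; "eef_pos": TCP position; "ee_rot": TCP orientation; "force": force on the tool from outside, world axes, zero at the start; "wrist_torque": the same for the moment, N m; "grip_width": opening from 0.0 (shut) to 1.0 (fully open); "grip_force": force on a finger pad.
Only numpy, scipy, OpenCV 4.12 (cv2) and the standard library are available. Lean on these libraries where they do the work, as an engineer would, in place of code of your own. Each camera call takes 0.05 s, during which the arm holds its last target. There are 200 camera calls.

## Working session

There is one attempt and no reset: what is moved stays moved. The work goes in short steps, Python scripts to look and compute and a shell command to move; the robot and the scene stay as the last step left them, time stands still between calls to the robot, and variables do not carry over. Pictures are saved under pics/ and viewed, at most 10 in all, crops included, and the job is handed in when it is done.

```bash
mkdir -p pics; ls; python3 - <<'E'
from rig import ctrl
import cv2,pickle
d={}
for n in("scene","top"):
    c=ctrl.capture(n); d[n]=c; cv2.imwrite(f"pics/{n}0.png",c["image"][:,:,::-1]); print(n,c["intrinsics"],c["rvec"],c["tvec"])
pickle.dump(d,open("cap0.pkl","wb"))
print(ctrl.sense())
E
```

```text
pics
scene [[363.39702705   0.         329.85935693]
 [  0.         363.39702705 196.56792507]
 [  0.           0.           1.        ]] [ 1.52613031  2.03689156 -0.87435437] [ 161.75559897 -316.9779917  1574.80372389]
top [[439.65349918   0.         322.37017024]
 [  0.         439.65349918 194.41405413]
 [  0.           0.           1.        ]] [ 2.21454619 -2.17244585  0.04028324] [   7.60983341  510.20103905 1343.12678942]
{'time_s': 0.1, 'joints': array([-1.40940557e+00,  3.13392206e-01,  1.49834440e+00, -3.58617245e-05,
        1.33098919e+00, -2.23379109e-01]), 'dq': array([ 1.82875708e-03, -1.24806420e-03, -1.37387888e-03, -3.61997595e-05,
       -1.27345208e-03,  4.21719259e-04]), 'tau': array([ 2.98554616e-03, -4.12897396e+01, -2.60144395e+01, -1.10045207e-04,
        3.02319007e-03, -3.12999589e-06]), 'eef_pos': array([ 197.01027848, -486.39286098,  230.79953157]), 'ee_rot': array([-5.66840295e-04,  9.81550053e-01,  1.91204527e-01,  1.50675309e-07]), 'force': array([-0.0669936 , -0.08354481,  0.46723452]), 'wrist_torque': array([0.03162093, 0.05092126, 0.02457097]), 'grip_force': 0.0, 'grip_width': 1.0008133609695797}
```

View pics/scene0.png

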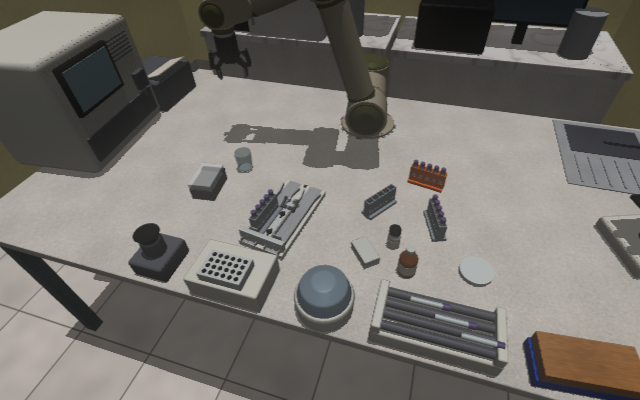

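View pics/top0.png

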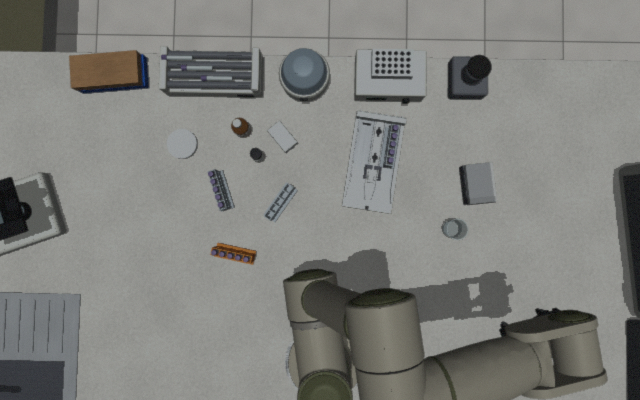

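The top view shows three rack-shaped candidates. At (220,190) is a grey rack with purple caps, at (280,202) a grey rack without tubes, and at (233,254) an orange one. The one at (220,190) fits: grey and capped. The loader is at (375,162), with its empty lane on the left (+y) side. I'll confirm with an enlarged crop.

```bash
python3 - <<'E'
import cv2,pickle,numpy as np
d=pickle.load(open("cap0.pkl","rb"));im=d["top"]["image"][:,:,::-1]
a=cv2.resize(im[160:220,195:255],None,fx=6,fy=6,interpolation=cv2.INTER_CUBIC)
b=cv2.resize(im[105:220,335:415],(400,575),interpolation=cv2.INTER_CUBIC)
o=np.zeros((575,760,3),np.uint8);o[:360,:360]=a;o[:,360:]=b
cv2.imwrite("pics/crop1.png",o)
E
```

```text
(no output)
```

View pics/crop1.png

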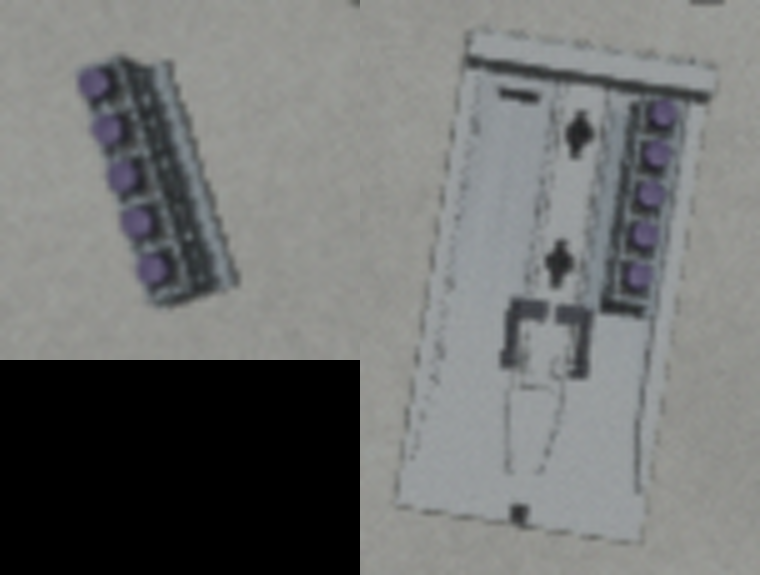

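The enlarged crop confirms the grey rack with five purple caps, running from (211,174) to (221,205) in the top image. The loader is also clear: empty lane on the left, buffer plate at the upper left, catch at about (436,173). Next I'll work out the poses.

```bash
cat > geo.py <<'E'
import numpy as np,cv2
def ray(c,uv,fish=False):
    K=np.array(c["intrinsics"]);R=cv2.Rodrigues(np.array(c["rvec"],float))[0];t=np.array(c["tvec"],float).ravel()
    p=np.linalg.inv(K)@np.r_[uv,1.0]
    if fish:
        th=np.hypot(p[0],p[1]);k=np.sin(th)/max(th,1e-9);p=np.array([p[0]*k,p[1]*k,np.cos(th)])
    return -R.T@t, R.T@p
def at(c,uv,z,fish=False):
    o,d=ray(c,uv,fish);return (o+d*(z-o[2])/d[2])[:2]
def proj(c,P,fish=False):
    K=np.array(c["intrinsics"]);R=cv2.Rodrigues(np.array(c["rvec"],float))[0];t=np.array(c["tvec"],float).ravel()
    q=np.atleast_2d(P)@R.T+t
    if fish:
        r=np.hypot(q[:,0],q[:,1]);th=np.arctan2(r,q[:,2]);s=th/np.maximum(r,1e-9)
        q=np.c_[q[:,0]*s,q[:,1]*s,np.ones(len(q))]
    else: q=q/q[:,2:]
    return (q@K.T)[:,:2]
E
python3 - <<'E'
import pickle,numpy as np
from geo import *
c=pickle.load(open("cap0.pkl","rb"))["top"]
f=lambda p:((p[0]+.5)/6-.5+195,(p[1]+.5)/6-.5+160)
g=lambda p:((p[0]-360+.5)/5-.5+335,(p[1]+.5)/5-.5+105)
P=np.array([at(c,f(p),88) for p in[(95,83),(109,130),(125,177),(139,222),(155,269)]])
print("caps",P.round(1),P.mean(0),np.degrees(np.arctan2(*(P[0]-P[-1])[::-1])),np.linalg.norm(P[0]-P[-1]))
print("foot R edge",[at(c,f(p),5).round(1) for p in[(170,63),(237,285)]])
Q=np.array([at(c,g(p),110) for p in[(663,115),(656,156),(650,194),(643,236),(637,275)]])
print("loaded caps",Q.round(1),Q.mean(0),np.degrees(np.arctan2(*(Q[0]-Q[-1])[::-1])))
for n,p,z in[("FL",(398,507),22),("FR",(640,542),22),("BR",(715,70),34),("BL",(470,30),34)]: print(n,at(c,g(p),z).round(1))
print("empty",at(c,(280,202),50),"orange",at(c,(233,254),50))
w=np.array([197,-486,231]);print(at(c,(240,127),100),at(c,(257,155),60))
E
```

```text
caps [[561.6 344.9]
 [538.8 337.3]
 [516.1 328.8]
 [494.3 321.3]
 [471.7 312.9]] [516.51976836 329.03417005] 19.577611800363137 95.48491980615229
foot R edge [array([580.2, 328.3]), array([465.8, 290.2])]
loaded caps [[ 701.6 -189.1]
 [ 677.8 -185.4]
 [ 655.8 -182.2]
 [ 631.5 -178.5]
 [ 608.9 -175.3]] [ 655.1292381  -182.11006404] -8.460491353034431
FL [475.2 -43.9]
FR [ 456.7 -191.8]
BR [ 745.2 -232.2]
BL [767.3 -82.4]
empty [483.05589463 143.46671191] orange [325.33206394 280.00141681]
[697.46192731 259.70738848] [621.92215305 214.53801302]
```

```bash
python3 -m inch '28 -29.6 0 0 0 0;28 -29.6 0 0 0 0;28 -29.6 0 0 0 0;28 -29.6 0 0 0 0;28 -29.6 0 0 0 0;28 -29.6 0 0 0 0;28 -29.6 0 0 0 0;28 -29.6 0 0 0 0;28 -29.6 0 0 0 0;28 -29.6 0 0 0 0' 1 && python3 -m inch '28 -29.6 0 0 0 0;28 -29.6 0 0 0 0;28 -29.6 0 0 0 0;28 -29.6 0 0 0 0;28 -29.6 0 0 0 0;28 -29.6 0 0 0 0;28 -29.6 0 0 0 0;28 -29.6 0 0 0 0;0 0 0 0 0 0;0 0 0 0 0 0'; python3 - <<'E'
from rig import ctrl
import cv2,pickle
c=ctrl.capture("wrist"); pickle.dump(c,open("w1.pkl","wb")); cv2.imwrite("pics/w1.png",c["image"][:,:,::-1]); s=ctrl.sense();print(s["eef_pos"],s["ee_rot"],c["intrinsics"])
E
```

```text
time_s: 0.93
eef_pos: [345.5, -105.2, 231.3]
ee_rot: [0.0, 0.982, 0.191, 0.0]
force: [1.1, -1.4, 0.5]
grip_width: 0.995
grip_force: 0.0
time_s: 1.77
eef_pos: [464.0, 197.8, 230.4]
ee_rot: [0.0, 0.981, 0.193, -0.001]
force: [1.2, -0.8, 0.5]
grip_width: 0.998
grip_force: 0.0
[463.84737474 196.56311801 230.7017094 ] [ 1.19677695e-04  9.81424515e-01  1.91847366e-01 -7.04374477e-04] [[309.70691629   0.         319.12489985]
 [  0.         309.70691629 200.49606134]
 [  0.           0.           1.        ]]
```

View pics/w1.png

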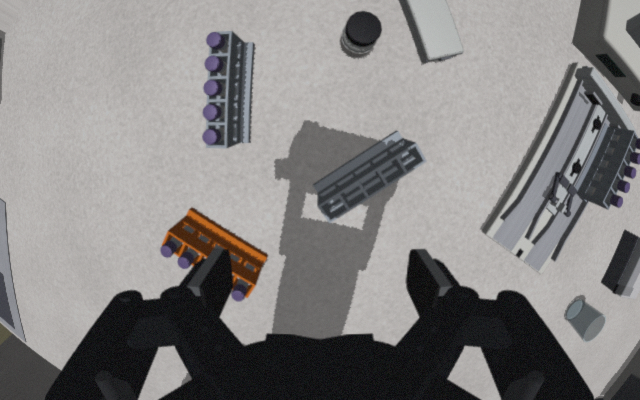

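The wrist view shows the target rack with its caps at (211,40..136), the empty rack at (370,175) and the orange one at (215,255). The loader is at the right, with the front of its empty lane near (510,245). I'll refine the rack pose from the caps and the foot edge.

```bash
python3 - <<'E'
import pickle,numpy as np,cv2
from geo import *
c=pickle.load(open("w1.pkl","rb"));im=c["image"].astype(int)
m=((im[...,2]-im[...,1]>18)&(im[...,0]-im[...,1]>3)).astype(np.uint8)
n,l,s,ce=cv2.connectedComponentsWithStats(m)
B=[(ce[i],s[i][4]) for i in range(1,n) if s[i][4]>40];print([(b[0].round(1),b[1]) for b in B])
K=np.array([b[0] for b in B if 190<b[0][0]<235 and b[0][1]<150])
for z in(80,84,88):
    P=np.array([at(c,k,z,True) for k in K]);print(z,P.mean(0).round(1),np.degrees(np.arctan2(*(P[0]-P[-1])[::-1])).round(2),np.linalg.norm(P[0]-P[-1]).round(1))
print("foot R top edge",[at(c,k,10,True).round(1) for k in[(253,43),(249,141)]])
E
```

```text
[(array([213.4,  39.1]), np.int32(177)), (array([211.8,  62.8]), np.int32(180)), (array([210.7,  87.2]), np.int32(185)), (array([209.9, 111.8]), np.int32(184)), (array([209.5, 136.4]), np.int32(180)), (array([633. , 172.6]), np.int32(42)), (array([626.5, 187.3]), np.int32(47)), (array([619.6, 201.6]), np.int32(48)), (array([165.9, 250.8]), np.int32(107)), (array([183.3, 262.3]), np.int32(112)), (array([237.4, 294.9]), np.int32(111))]
80 [517.2 332.8] 18.98 97.1
84 [517.4 331.3] 18.98 95.7
88 [517.6 329.9] 18.98 94.4
foot R top edge [array([580.6, 329. ]), array([469.1, 290.1])]
```

```bash
python3 -m inch '25 -25.75 0 0 0 0.25;25 -25.75 0 0 0 0.25;25 -25.75 0 0 0 0;24.7 -25.75 0 0 0 0;0 0 20 0 0 0;0 0 25 0 0 0;0 0 25 0 0 0;0 0 20 0 0 0;0 0 0 0 0 0;0 0 0 0 0 0' 1; python3 - <<'E'
from rig import ctrl
import cv2,pickle,numpy as np
c=ctrl.capture("wrist"); pickle.dump(c,open("w2.pkl","wb")); cv2.imwrite("pics/w2.png",c["image"][:,:,::-1]); s=ctrl.sense();q=s["ee_rot"];print(s["eef_pos"],q,2*np.degrees(np.arctan2(q[2],q[1])))
E
```

```text
time_s: 2.65
eef_pos: [522.4, 326.1, 141.5]
ee_rot: [0.0, 0.986, 0.165, -0.001]
force: [0.2, 0.1, 0.0]
grip_width: 1.003
grip_force: 0.0
[522.92710179 326.63940887 142.73651241] [-1.04550826e-04  9.86321316e-01  1.64832596e-01  6.83343754e-04] 18.975024070618865
```

View pics/w2.png

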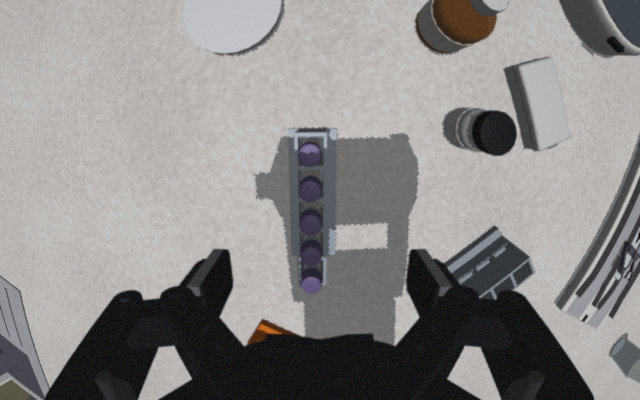

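The fingers straddle the rack row, with caps at (311,152..285) and the finger midline near x=319. The rack sits about 5 mm to the -y side of the tool. I'll correct that and descend.

```bash
python3 -m inch '-3.5 -5 10 0 0 0;0 0 20 0 0 0;0 0 20 0 0 0;0 0 20 0 0 0;0 0 20 0 0 0;0 0 14 0 0 0;0 0 0 0 0 0;0 0 0 0 0 0;0 0 0 0 0 0;0 0 0 0 0 0' 1 && python3 -m inch '0 0 0 0 0 0;0 0 0 0 0 0;0 0 0 0 0 0;0 0 0 0 0 0;0 0 0 0 0 0;0 0 0 0 0 0;0 0 0 0 0 0;0 0 0 0 0 0;0 0 0 0 0 0;0 0 0 0 0 0' 0 40
```

```text
time_s: 3.53
eef_pos: [518.0, 331.4, 38.9]
ee_rot: [-0.0, 0.986, 0.165, 0.001]
force: [-0.1, 0.6, -1.9]
grip_width: 0.998
grip_force: 0.0
time_s: 4.37
eef_pos: [517.5, 331.0, 37.5]
ee_rot: [0.0, 0.986, 0.165, 0.0]
force: [0.1, -0.1, 3.0]
grip_width: 0.26
grip_force: 40.5
```

```bash
python3 -m inch '0 0 -10 0 0 0;0 0 -25 0 0 0;0 0 -30 0 0 0;0 0 -30 0 0 0;0 0 -15 0 0 0.75;0 0 0 0 0 0.95;0 0 0 0 0 0.95;0 0 0 0 0 0.95;0 0 0 0 0 0.95;0 0 0 0 0 0' && python3 -m inch '-1.3 15 0 0 0 0;-2.6 30 0 0 0 0;-3 34 0 0 0 0;-3 34 0 0 0 0;-3 34 0 0 0 0;-3 34 0 0 0 0;-3 34 0 0 0 0;-3 34 0 0 0 0;-3 34 0 0 0 0;-3 34 0 0 0 0' && python3 -m inch '-3 34 0 0 0 0;-2.7 30 0 0 0 0;-1.7 20 0 0 0 0;-0.9 10 0 0 0 0;0 0 0 0 0 0;0 0 0 0 0 0;0 0 0 0 0 0;0 0 0 0 0 0;0 0 0 0 0 0;0 0 0 0 0 0';  python3 - <<'E'
from rig import ctrl
import cv2,pickle,numpy as np
c=ctrl.capture("wrist"); c["s"]=s=ctrl.sense();pickle.dump(c,open("w3.pkl","wb")); cv2.imwrite("pics/w3.png",cv2.resize(c["image"][:,:,::-1],(800,500),interpolation=cv2.INTER_CUBIC)); q=s["ee_rot"];print(s["eef_pos"],q,2*np.degrees(np.arctan2(q[2],q[1])))
E
```

```text
time_s: 5.2
eef_pos: [516.9, 331.0, 147.3]
ee_rot: [0.0, 0.997, -0.074, -0.0]
force: [0.1, 0.1, -3.1]
grip_width: 0.263
grip_force: 39.8
time_s: 6.03
eef_pos: [443.4, 20.0, 147.6]
ee_rot: [-0.0, 0.998, -0.07, 0.0]
force: [1.1, -0.6, -3.0]
grip_width: 0.263
grip_force: 40.0
time_s: 6.87
eef_pos: [422.6, -69.9, 147.3]
ee_rot: [-0.0, 0.997, -0.071, -0.0]
force: [0.6, 0.3, -2.8]
grip_width: 0.26
grip_force: 40.1
[422.57588495 -70.03455221 147.27989821] [-6.10420055e-05  9.97444615e-01 -7.14439267e-02 -3.58659640e-05] -8.193851630030773
```

View pics/w3.png

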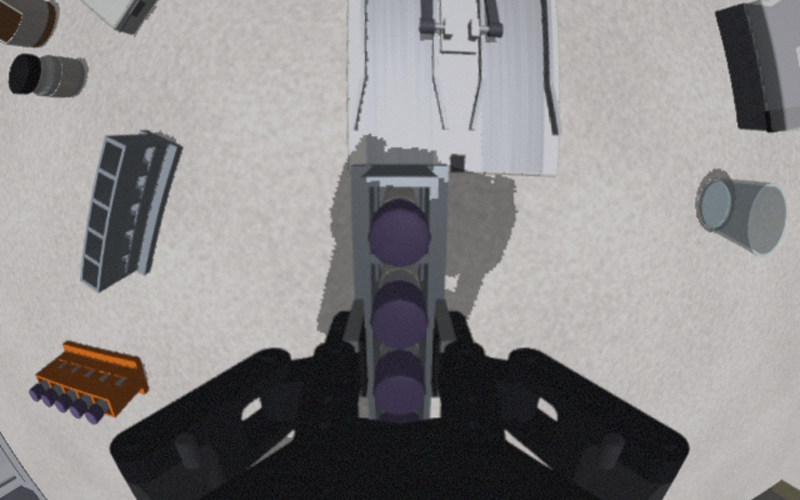

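The gripped rack (caps at (400,230..400)) points straight at the empty lane. The flares run from (357,128) and (443,128) to the straight guides at (369,75) and (436,70), and the catch is near (428,30). I'll enlarge this to measure the lane.

```bash
python3 - <<'E'
import cv2,pickle
im=pickle.load(open("w3.pkl","rb"))["image"][:,:,::-1]
cv2.imwrite("pics/w3c.png",cv2.resize(im[0:148,265:455],None,fx=4,fy=4,interpolation=cv2.INTER_CUBIC))
E
```

```text
(no output)
```

View pics/w3c.png

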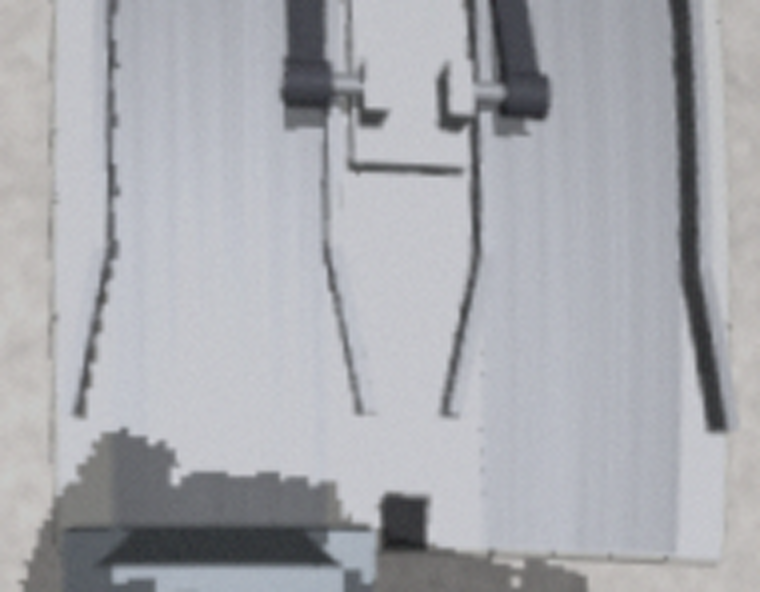

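```bash
python3 - <<'E'
import pickle,numpy as np
from geo import *
c=pickle.load(open("w3.pkl","rb"))
g=lambda p:((p[0]+.5)/4-.5+265,(p[1]+.5)/4-.5)
A=lambda p,z:at(c,g(p),z,True)
L1,L0=A((112,243),28),A((110,4),28); R1,R0=A((325,245),27),A((326,130),27)
Lt,Rt=A((80,413),28),A((360,412),27)
I1=A((479,252),27);It=A((447,413),27);O1,Ot=A((686,262),28),A((717,430),28)
O0=A((681,4),28);I0=A((472,100),27)
ang=lambda a,b:np.degrees(np.arctan2(*(b-a)[::-1]))
for n,v in dict(L1=L1,R1=R1,Lt=Lt,Rt=Rt,I1=I1,It=It,O1=O1,Ot=Ot).items():print(n,v.round(1))
print("yaws L,R,I,O",ang(L1,L0),ang(R1,R0),ang(I1,I0),ang(O1,O0),"cross yaw",ang(L1,R1)+90,ang(L1,O1)+90,ang(Lt,Rt)+90,ang(Lt,It)+90)
print("width",np.linalg.norm(L1-R1),np.linalg.norm(Lt-Rt))
s=c["s"];y=np.radians(-8.2);u=np.array([np.cos(y),np.sin(y)]);v=np.array([-u[1],u[0]])
m=(L1+R1)/2;mt=(Lt+Rt)/2;tcp=s["eef_pos"][:2]
print("mouth",m,"rel TCP along,lat",(m-tcp)@u,(m-tcp)@v,"flare mid",(mt-tcp)@u,(mt-tcp)@v)
# rack in hand: body front top edge corners at z = tcp+29
z=s["eef_pos"][2]
h=lambda p:(p[0]/1.25,p[1]/1.25)
for k,zz in[((352,165),z-37+10),((449,165),z-37+10),((366,180),z-37+66),((437,180),z-37+66)]:
    p=at(c,h(k),zz,True)-tcp;print("rack pt",p@u,p@v)
im=c["image"].astype(int);mm=((im[...,2]-im[...,1]>12)&(im[...,0]-im[...,1]>3)).astype(np.uint8)
n,l,st,ce=cv2.connectedComponentsWithStats(mm)
for i in range(1,n):
    if st[i][4]>300: p=at(c,ce[i],z-37+86,True)-tcp;print("cap",ce[i].round(1),st[i][4],p@u,p@v)
E
```

```text
L1 [541.3 -64.3]
R1 [ 534.8 -108.1]
Lt [506.4 -52.4]
Rt [ 498.3 -110.4]
I1 [ 530.  -140.5]
It [ 496.  -128.8]
O1 [ 525.  -186.8]
Ot [ 487.2 -189.4]
yaws L,R,I,O -7.3458582086262325 -8.885199757113744 -6.301852922285787 -8.89780820409905 cross yaw -8.520132066788236 -7.594028320917587 -7.922261864842028 -7.712417186552372
width 44.30312419830889 58.559052817223275
mouth [538.03337621 -86.19386572] rel TCP along,lat 116.58186618800787 0.47347445169352775 flare mid 80.55258495165083 0.13287506548132835
rack pt 61.305010775541696 21.090427041862732
rack pt 61.34358138137051 -21.310824956477234
rack pt 60.19755182736141 10.245852320541953
rack pt 60.22098067112016 -10.603918432940969
cap [319.2 187.7] 1897 48.55184538733716 0.5705619646718234
cap [319.1 280.4] 3277 15.45250160637072 0.5803601808354878
cap [ 45.5 320.9] 405 -26.581712634340917 155.3844536199878
```

```bash
python3 -m inch '10 -0.4 0 0 0 0;20 0 0 0 0 0;10 0 10 0 0 0;0 0 25 0 0 0;0 0 25 0 0 0;0 0 16 0 0 0;0 0 7 0 0 0;0 0 2 0 0 0;0 0 0 0 0 0;0 0 0 0 0 0' && python3 -m inch '0 0 0.5 0 0 0;0 0 0.5 0 0 0;0 0 0.5 0 0 0;0 0 0.3 0 0 0;0 0 0 0 0 0;0 0 0 0 0 0;0 0 0 0 0 0;0 0 0 0 0 0;0 0 0 0 0 0;0 0 0 0 0 0'; python3 - <<'E'
from rig import ctrl
import cv2,pickle,numpy as np
c=ctrl.capture("wrist"); c["s"]=s=ctrl.sense();pickle.dump(c,open("w4.pkl","wb")); cv2.imwrite("pics/w4.png",cv2.resize(c["image"][:280,120:520,::-1],(800,560),interpolation=cv2.INTER_CUBIC));print(s["eef_pos"],s["force"],s["wrist_torque"])
E
```

```text
time_s: 7.75
eef_pos: [462.8, -76.1, 63.3]
ee_rot: [0.0, 0.997, -0.072, 0.001]
force: [-1.1, 0.7, -2.9]
grip_width: 0.264
grip_force: 40.0
time_s: 8.58
eef_pos: [462.1, -75.9, 60.5]
ee_rot: [-0.0, 0.997, -0.072, -0.0]
force: [0.2, -0.2, -1.6]
grip_width: 0.259
grip_force: 40.0
[462.14756529 -75.87748048  60.50476888] [ 0.08679925  0.14557983 -3.55093363] [ 0.00883544 -0.03437975 -0.00985103]
```

View pics/w4.png

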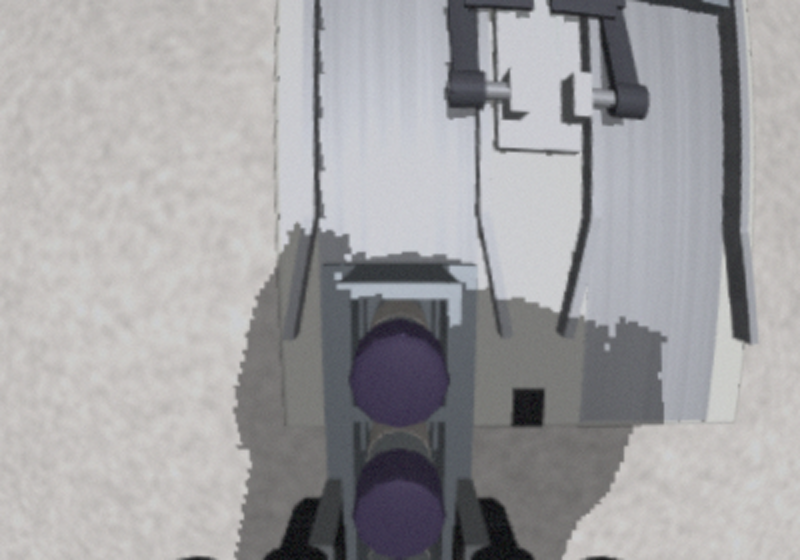

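The rack's foot (323–477 at row 265) sits between the flares. The straight guides are at 318 and 478 (row 215), so the offset is about 0.5 mm. Next: lower to the floor by feel.

```bash
python3 -m inch '0 -0.4 0.2 0 0 0;0 0 0.2 0 0 0;0 0 0.2 0 0 0;0 0 0.2 0 0 0;0 0 0.2 0 0 0;0 0 0.2 0 0 0;0 0 0 0 0 0;0 0 0 0 0 0;0 0 0 0 0 0;0 0 0 0 0 0' ; python3 - <<'E'
from rig import ctrl
s=ctrl.sense();print(s["eef_pos"],s["force"],s["wrist_torque"])
E
```

```text
time_s: 9.47
eef_pos: [462.2, -75.5, 59.4]
ee_rot: [0.0, 0.997, -0.072, 0.0]
force: [-2.2, 0.8, 2.0]
grip_width: 0.261
grip_force: 40.7
[462.1900361  -75.47285761  59.43483046] [-2.17263728  0.80380116  2.02013988] [ 0.11360712  0.3155219  -0.00153499]
```

```bash
python3 -m inch '3 0 -0.3 0 0 0;3 0 0 0 0 0;3 0 0 0 0 0;3 0 0 0 0 0;3 0 0 0 0 0;3 0 0 0 0 0;3 0 0 0 0 0;3 0 0 0 0 0;3 0 0 0 0 0;3 0 0 0 0 0' ; python3 - <<'E'
from rig import ctrl
s=ctrl.sense();print(s["eef_pos"],s["force"],s["wrist_torque"])
E
```

```text
time_s: 10.3
eef_pos: [492.2, -79.8, 59.6]
ee_rot: [-0.0, 0.997, -0.072, 0.0]
force: [0.2, -0.6, -3.4]
grip_width: 0.262
grip_force: 40.1
[492.19609115 -79.80658068  59.56536394] [ 0.21334339 -0.5983417  -3.42038757] [ 0.01725034 -0.01422143  0.01069612]
```

```bash
python3 -m inch '3 0 0.2 0 0 0;3 0 0 0 0 0;3 0 0 0 0 0;3 0 0 0 0 0;3 0 0 0 0 0;3 0 0 0 0 0;3 0 0 0 0 0;3 0 0 0 0 0;3 0 0 0 0 0;3 0 0 0 0 0' ; python3 - <<'E'
from rig import ctrl
import cv2,pickle,numpy as np
c=ctrl.capture("wrist"); c["s"]=s=ctrl.sense();pickle.dump(c,open("w5.pkl","wb")); cv2.imwrite("pics/w5.png",cv2.resize(c["image"][:280,120:520,::-1],(800,560),interpolation=cv2.INTER_CUBIC));print(s["eef_pos"],s["force"],s["wrist_torque"])
E
```

```text
time_s: 11.13
eef_pos: [521.8, -84.1, 59.5]
ee_rot: [-0.0, 0.997, -0.072, -0.0]
force: [-3.7, 0.9, 2.5]
grip_width: 0.265
grip_force: 40.8
[522.41625505 -84.26617849  59.45942041] [-0.71078559  0.60360997  0.31374733] [ 0.15418236 -0.02171202 -0.00798186]
```

View pics/w5.png

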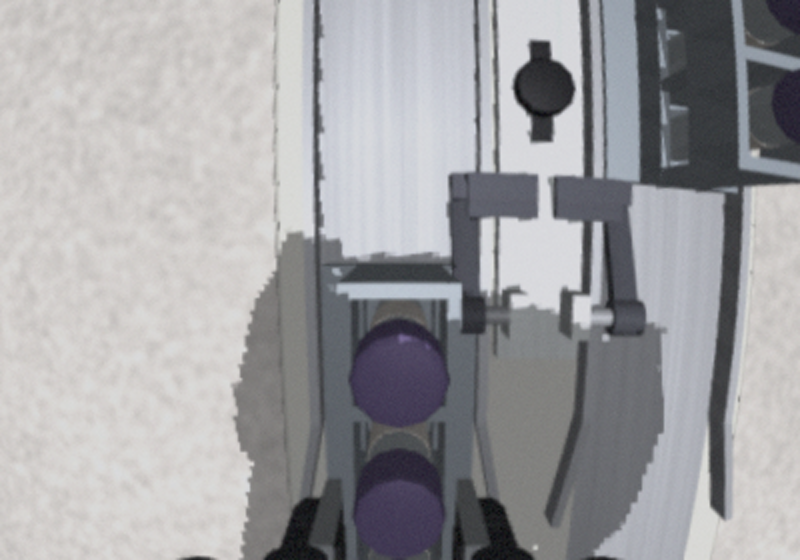

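The rack is in the lane: foot 323–477, guides at 320 and 478. The catch toe ends near row 175 and the pivot is near row 313. Now for the rail offset, from the catch and the loaded rack's near end.

```bash
python3 - <<'E'
import pickle,numpy as np
from geo import *
c=pickle.load(open("w5.pkl","rb"))
g=lambda p:((p[0]+.5)/2-.5+120,(p[1]+.5)/2-.5)
tcp=np.array([522.0,-84.2]);y=np.radians(-8.1);u=np.array([np.cos(y),np.sin(y)]);v=np.array([-u[1],u[0]])
for n,p,z in[("pivot(-53)",(472,313),41),("pivot R(-53)",(627,316),41),("toe end(-15)",(460,174),32),("toe end R",(592,177),32),("loaded foot end(-15)",(690,187),32),("mouth L",(318,418),30),("mouth R",(480,415),30),("flare tip R",(555,524),27)]:
    q=at(c,g(p),z,True)-tcp;print(n,q@u-101,40+q@v)
E
```

```text
pivot(-53) -52.23270859884659 21.138560126793244
pivot R(-53) -52.177099851686485 -22.11719504227063
toe end(-15) -15.08686652768725 23.736801077025486
toe end R -14.18309236705349 -13.429267657864045
loaded foot end(-15) -14.412033836401193 -44.24542674235906
mouth L -84.54513480820913 64.1220140230047
mouth R -83.75483252884274 16.691452934443145
flare tip R -121.89164647014601 -10.024938775612434
```

```bash
python3 -m inch '3 0 0 0 0 0;4 0 0 0 0 0;4 0 0 0 0 0;4 0 0 0 0 0;4 0 0 0 0 0;4 0 0 0 0 0;4 0 0 0 0 0;4 0 0 0 0 0;4 0 0 0 0 0;4 0 0 0 0 0' && python3 -m inch '4 0 0 0 0 0;4 0 0 0 0 0;4 0 0 0 0 0;4 0 0 0 0 0;4 0 0 0 0 0;4 0 0 0 0 0;4 0 0 0 0 0;4 0 0 0 0 0;4 0 0 0 0 0;4 0 0 0 0 0' ; python3 - <<'E'
from rig import ctrl
import cv2,pickle,numpy as np
c=ctrl.capture("wrist"); c["s"]=s=ctrl.sense();pickle.dump(c,open("w6.pkl","wb")); cv2.imwrite("pics/w6.png",cv2.resize(c["image"][:280,120:520,::-1],(800,560),interpolation=cv2.INTER_CUBIC));print(s["eef_pos"],s["force"],s["wrist_torque"])
E
```

```text
time_s: 12.02
eef_pos: [560.5, -89.7, 59.5]
ee_rot: [-0.0, 0.997, -0.072, -0.0]
force: [-4.5, 0.4, 4.3]
grip_width: 0.266
grip_force: 41.1
time_s: 12.85
eef_pos: [600.1, -95.5, 59.5]
ee_rot: [-0.0, 0.997, -0.072, -0.0]
force: [-4.7, 0.3, 4.2]
grip_width: 0.257
grip_force: 41.1
[600.79425843 -95.60727218  59.46072485] [-2.01273634  1.04225558  3.52642893] [0.2032053  0.38895375 0.07096779]
```

View pics/w6.png

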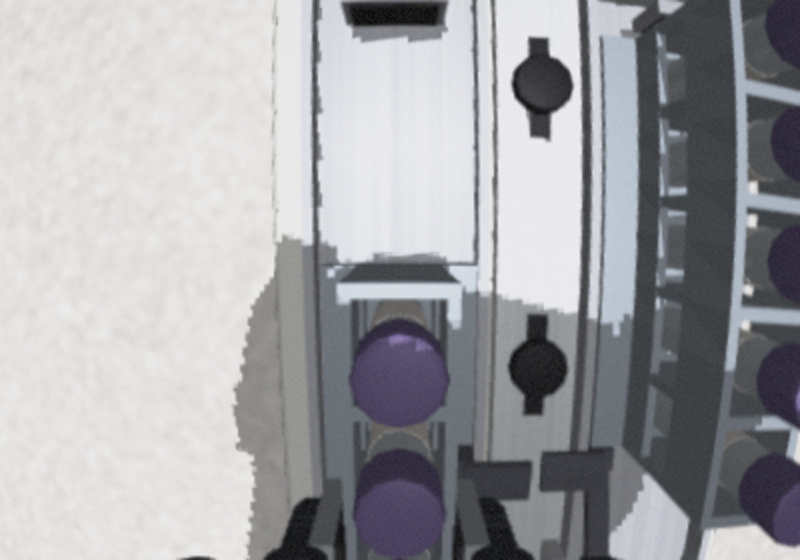

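The rack is under the catch, which rests on its inner flange at (495,475). The buffer face is at (395,25). About 66 mm remain to contact, so I'll advance 56 and then creep.

```bash
python3 -m inch '5 0 0 0 0 0;6 0 0 0 0 0;6 0 0 0 0 0;6 0 0 0 0 0;6 0 0 0 0 0;6 0 0 0 0 0;6 0 0 0 0 0;6 0 0 0 0 0;4 0 0 0 0 0;2 0 0 0 0 0' && python3 -m inch '1 0 0 0 0 0;1 0 0 0 0 0;1 0 0 0 0 0;1 0 0 0 0 0;1 0 0 0 0 0;0.5 0 0 0 0 0;0.5 0 0 0 0 0;0 0 0 0 0 0;0 0 0 0 0 0;0 0 0 0 0 0'; python3 - <<'E'
from rig import ctrl
import cv2,pickle,numpy as np
c=ctrl.capture("wrist"); c["s"]=s=ctrl.sense();pickle.dump(c,open("w7.pkl","wb")); cv2.imwrite("pics/w7.png",cv2.resize(c["image"][:280,120:520,::-1],(800,560),interpolation=cv2.INTER_CUBIC));print(s["eef_pos"],s["force"],s["wrist_torque"])
c=ctrl.capture("top"); pickle.dump(c,open("t7.pkl","wb"))
E
```

```text
time_s: 13.73
eef_pos: [652.6, -103.0, 59.5]
ee_rot: [-0.0, 0.997, -0.072, -0.0]
force: [-6.1, 2.4, 4.7]
grip_width: 0.264
grip_force: 41.3
time_s: 14.57
eef_pos: [658.3, -103.8, 59.5]
ee_rot: [-0.0, 0.997, -0.072, 0.0]
force: [-4.9, 2.0, 4.8]
grip_width: 0.263
grip_force: 41.2
[ 658.31351399 -103.82941148   59.45986445] [-5.01295956  1.00063748  5.09772659] [ 0.24852112  0.85133194 -0.03692796]
```

View pics/w7.png

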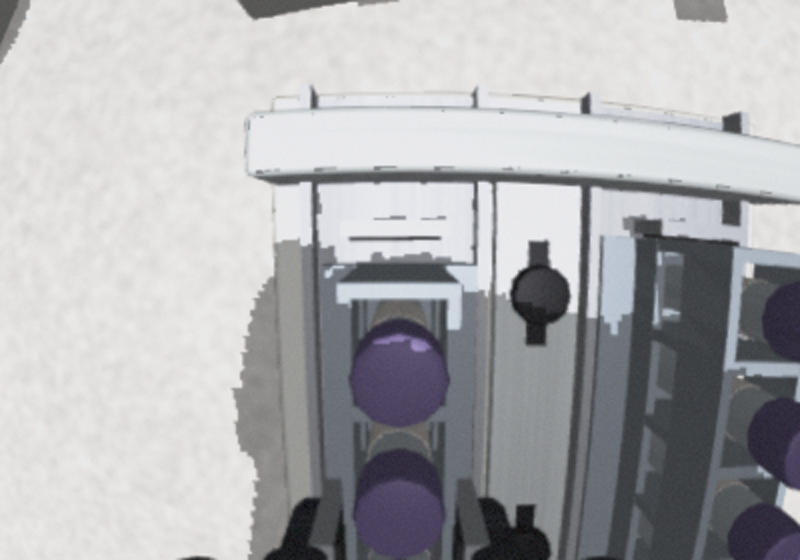

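The buffer face line is at (395,239), about 7 mm ahead of the rack's nose (row 265). I'll ease the downward load slightly and creep on.

```bash
cat > s.py <<'E'
from rig import ctrl
s=ctrl.sense();f=s["force"];print("along",f[0]*.99-f[1]*.141,"fz",f[2],s["eef_pos"],"adv",(s["eef_pos"][0]-522)/.99-101,s["wrist_torque"][1])
E
python3 -m inch '0.5 0 -0.2 0 0 0;0.5 0 0 0 0 0;0.5 0 0 0 0 0;0.5 0 0 0 0 0;0.5 0 0 0 0 0;0.5 0 0 0 0 0;0.5 0 0 0 0 0;0.5 0 0 0 0 0;0.5 0 0 0 0 0;0.5 0 0 0 0 0'; python3 s.py; python3 -m inch '0.3 0 0 0 0 0;0.3 0 0 0 0 0;0.3 0 0 0 0 0;0.3 0 0 0 0 0;0.3 0 0 0 0 0;0.3 0 0 0 0 0;0 0 0 0 0 0;0 0 0 0 0 0;0 0 0 0 0 0;0 0 0 0 0 0'; python3 s.py
```

```text
time_s: 15.5
eef_pos: [663.1, -104.5, 59.5]
ee_rot: [-0.0, 0.997, -0.072, -0.0]
force: [-4.3, 1.5, 1.7]
grip_width: 0.261
grip_force: 40.8
along -4.4915610741018845 fz 1.658226700631919 [ 663.10538094 -104.5254643    59.49085805] adv 41.530687815073605 0.6771610444900741
time_s: 16.33
eef_pos: [664.9, -104.8, 59.5]
ee_rot: [-0.0, 0.997, -0.072, 0.0]
force: [-2.9, 2.5, 0.1]
grip_width: 0.263
grip_force: 40.5
along -3.2684027343349364 fz 0.11842426081141816 [ 664.92408507 -104.78943721   59.52939018] adv 43.36776270078158 0.3979630403947589
```

```bash
python3 -m inch '0.3 0 0 0 0 0;0.3 0 0 0 0 0;0.3 0 0 0 0 0;0.3 0 0 0 0 0;0.3 0 0 0 0 0;0.3 0 0 0 0 0;0 0 0 0 0 0;0 0 0 0 0 0;0 0 0 0 0 0;0 0 0 0 0 0'; python3 s.py; python3 -m inch '0.3 0 0 0 0 0;0.3 0 0 0 0 0;0.2 0 0 0 0 0;0.2 0 0 0 0 0;0 0 0 0 0 0;0 0 0 0 0 0;0 0 0 0 0 0;0 0 0 0 0 0;0 0 0 0 0 0;0 0 0 0 0 0'; python3 s.py
```

```text
time_s: 17.17
eef_pos: [666.3, -105.0, 59.6]
ee_rot: [-0.0, 0.997, -0.072, -0.001]
force: [-6.1, 3.4, 0.6]
grip_width: 0.26
grip_force: 40.7
along -6.492468287991271 fz 0.6349269305314388 [ 666.29481679 -105.04486545   59.57755635] adv 44.75234019071553 0.8366038811360534
time_s: 18.0
eef_pos: [667.1, -105.1, 59.6]
ee_rot: [-0.0, 0.997, -0.072, -0.001]
force: [-7.5, 3.7, 2.4]
grip_width: 0.262
grip_force: 40.8
along -7.933568873431929 fz 2.3624393646738744 [ 667.11140009 -105.1423647    59.58479534] adv 45.57717180570114 1.121095789092514
```

```bash
python3 -m inch '0.3 -0.2 0 0 0 0;0.3 0 0 0 0 0;0.2 0 0 0 0 0;0.2 0 0 0 0 0;0.2 0 0 0 0 0;0 0 0 0 0 0;0 0 0 0 0 0;0 0 0 0 0 0;0 0 0 0 0 0;0 0 0 0 0 0'; python3 s.py; python3 - <<'E'
from rig import ctrl
import cv2,pickle
c=ctrl.capture("scene"); pickle.dump(c,open("sc8.pkl","wb"))
c=ctrl.capture("wrist"); pickle.dump(c,open("w8.pkl","wb"))
E
```

```text
time_s: 18.83
eef_pos: [668.2, -105.2, 59.6]
ee_rot: [-0.0, 0.997, -0.072, -0.001]
force: [-9.0, 2.3, 3.3]
grip_width: 0.263
grip_force: 40.9
along -9.269465328954755 fz 3.3368684676419216 [ 668.15284419 -105.24263897   59.60975484] adv 46.62913554294093 1.2790485941603416
```

```bash
python3 -m inch '0.3 0 0 0 0 0;0.3 0 0 0 0 0;0.2 0 0 0 0 0;0.2 0 0 0 0 0;0 0 0 0 0 0;0 0 0 0 0 0;0 0 0 0 0 0;0 0 0 0 0 0;0 0 0 0 0 0;0 0 0 0 0 0'; python3 s.py;  python3 -m inch '0.2 0 0 0 0 0;0.2 0 0 0 0 0;0.2 0 0 0 0 0;0 0 0 0 0 0;0 0 0 0 0 0;0 0 0 0 0 0;0 0 0 0 0 0;0 0 0 0 0 0;0 0 0 0 0 0;0 0 0 0 0 0'; python3 s.py
```

```text
time_s: 19.77
eef_pos: [669.0, -105.4, 59.6]
ee_rot: [-0.0, 0.997, -0.072, -0.001]
force: [-9.0, 3.1, 2.9]
grip_width: 0.265
grip_force: 40.9
along -9.372526039230864 fz 2.8610747939816217 [ 668.99300107 -105.39367504   59.61879572] adv 47.47777885540077 1.3895564693366127
time_s: 20.6
eef_pos: [669.5, -105.5, 59.7]
ee_rot: [-0.0, 0.997, -0.072, -0.001]
force: [-9.1, 2.6, 4.1]
grip_width: 0.266
grip_force: 41.0
along -9.421663699412774 fz 4.062033105107145 [ 669.51871789 -105.46082104   59.65920118] adv 48.008805949547025 1.5060168381985488
```

```bash
python3 -m inch '0.2 0 0 0 0 0;0.2 0 0 0 0 0;0.2 0 0 0 0 0;0 0 0 0 0 0;0 0 0 0 0 0;0 0 0 0 0 0;0 0 0 0 0 0;0 0 0 0 0 0;0 0 0 0 0 0;0 0 0 0 0 0'; python3 s.py; python3 -m inch '-0.4 0 0 0 0 0;-0.4 0 0 0 0 0;-0.4 0 0 0 0 0;-0.4 0 0 0 0 0;0 0 0 0 0 0;0 0 0 0 0 0;0 0 0 0 0 0;0 0 0 0 0 0;0 0 0 0 0 0;0 0 0 0 0 0'; python3 s.py;python3 -m inch '-0.3 0 0 0 0 0;-0.3 0 0 0 0 0;-0.2 0 0 0 0 0;-0.2 0 0 0 0 0;0 0 0 0 0 0;0 0 0 0 0 0;0 0 0 0 0 0;0 0 0 0 0 0;0 0 0 0 0 0;0 0 0 0 0 0'; python3 s.py
```

```text
time_s: 21.43
eef_pos: [670.0, -105.5, 59.6]
ee_rot: [-0.0, 0.997, -0.072, -0.002]
force: [-10.2, 3.0, 4.6]
grip_width: 0.262
grip_force: 41.0
along -10.570979832324696 fz 4.57090099701385 [ 670.04069684 -105.51065643   59.64944369] adv 48.53605741304278 1.6258151752490608
time_s: 22.27
eef_pos: [669.4, -105.4, 59.5]
ee_rot: [0.0, 0.997, -0.072, -0.0]
force: [-3.1, 0.7, -1.8]
grip_width: 0.263
grip_force: 40.3
along -3.123685924273119 fz -1.8093250110826138 [ 669.39183578 -105.38555791   59.50700519] adv 47.88064220478677 0.5426652371439785
time_s: 23.1
eef_pos: [668.4, -105.2, 59.6]
ee_rot: [0.0, 0.997, -0.072, -0.0]
force: [-2.8, -0.5, -3.2]
grip_width: 0.263
grip_force: 40.2
along -2.745742296865536 fz -3.1500383782329857 [ 668.42054871 -105.23495756   59.55686379] adv 46.899544151663235 0.5803734794792869
```

```bash
python3 -m inch '-0.3 0 0 0 0 0;-0.3 0 0 0 0 0;-0.2 0 0 0 0 0;0 0 0 0 0 0;0 0 0 0 0 0;0 0 0 0 0 0;0 0 0 0 0 0;0 0 0 0 0 0;0 0 0 0 0 0;0 0 0 0 0 0'; python3 s.py;python3 -m inch '-0.3 0 0 0 0 0;-0.3 0 0 0 0 0;-0.2 0 0 0 0 0;0 0 0 0 0 0;0 0 0 0 0 0;0 0 0 0 0 0;0 0 0 0 0 0;0 0 0 0 0 0;0 0 0 0 0 0;0 0 0 0 0 0'; python3 s.py
```

```text
time_s: 23.93
eef_pos: [667.7, -105.1, 59.6]
ee_rot: [0.0, 0.997, -0.072, -0.0]
force: [-3.3, 0.1, -3.1]
grip_width: 0.264
grip_force: 40.1
along -3.284728204207442 fz -3.1161723119563045 [ 667.66609917 -105.09119475   59.56492857] adv 46.137473910558214 0.4364982501248837
time_s: 24.77
eef_pos: [667.2, -104.9, 59.7]
ee_rot: [0.0, 0.997, -0.072, 0.0]
force: [3.5, -0.5, -5.8]
grip_width: 0.265
grip_force: 39.9
along 3.5047330174319766 fz -5.818269293294211 [ 667.1645782  -104.93573442   59.72753239] adv 45.6308870681556 -0.668717961046003
```

The pull-back force flips to +3.5 N, so the catch has dropped and holds the rack. Ease off, let go with a small opening, and rise.

```bash
python3 -m inch '0.3 0 0.1 0 0 0;0.2 0 0.1 0 0 0;0 0 0 0 0 0;0 0 0 0 0 0;0 0 0 0 0 0;0 0 0 0 0 0;0 0 0 0 0 0;0 0 0 0 0 0;0 0 0 0 0 0;0 0 0 0 0 0';python3 s.py; python3 -m inch '0 0 0 0 0 0;0 0 0 0 0 0;0 0 0 0 0 0;0 0 0 0 0 0;0 0 0 0 0 0;0 0 0 0 0 0;0 0 0 0 0 0;0 0 0 0 0 0;0 0 0 0 0 0;0 0 0 0 0 0' 0.42 ;python3 s.py; python3 -m inch '0 0 -3 0 0 0;0 0 -8 0 0 0;0 0 -15 0 0 0;0 0 -20 0 0 0;0 0 -20 0 0 0;0 0 -20 0 0 0;0 0 -20 0 0 0;0 0 -20 0 0 0;0 0 -10 0 0 0;0 0 0 0 0 0';python3 -m inch '-10 0 0 0 0 0;-25 0 0 0 0 0;-35 0 0 0 0 0;-35 0 0 0 0 0;-35 0 0 0 0 0;-35 0 0 0 0 0;-25 0 0 0 0 0;-10 0 0 0 0 0;0 0 0 0 0 0;0 0 0 0 0 0'; python3 - <<'E'
from rig import ctrl
import cv2,pickle
c=ctrl.capture("wrist"); c["s"]=ctrl.sense();pickle.dump(c,open("w9.pkl","wb")); print(c["s"]["eef_pos"])
c=ctrl.capture("top"); pickle.dump(c,open("t9.pkl","wb"))
E
```

```text
time_s: 25.6
eef_pos: [667.4, -105.0, 59.5]
ee_rot: [-0.0, 0.997, -0.072, -0.0]
force: [-1.5, 0.7, 1.4]
grip_width: 0.263
grip_force: 40.6
along -1.5666980293207262 fz 1.3916769764617363 [ 667.36349931 -105.01339177   59.51602189] adv 45.83181748070024 0.14743706960081054
time_s: 26.43
eef_pos: [667.4, -105.0, 59.4]
ee_rot: [0.0, 0.997, -0.072, 0.0]
force: [0.1, -0.0, -0.7]
grip_width: 0.422
grip_force: 0.0
along 0.13760837372871748 fz -0.7186245678403901 [ 667.38363516 -105.03500554   59.40212458] adv 45.85215672359644 -0.013948286316521251
time_s: 27.27
eef_pos: [668.2, -105.2, 198.5]
ee_rot: [0.001, 0.997, -0.072, 0.002]
force: [-0.8, 0.4, 0.7]
grip_width: 0.419
grip_force: 0.0
time_s: 28.1
eef_pos: [459.6, -74.9, 195.1]
ee_rot: [-0.0, 0.997, -0.072, -0.0]
force: [0.4, -0.9, -0.4]
grip_width: 0.42
grip_force: 0.0
[460.04778807 -75.02859005 195.05558886]
```

```bash
python3 - <<'E'
import pickle,numpy as np
from geo import *
y=np.radians(-8.1);u=np.array([np.cos(y),np.sin(y)]);v=np.array([-u[1],u[0]])
O=np.array([522.0,-84.2])+101*u-40*v
for f,fi in(("w9.pkl",True),("t9.pkl",False)):
    c=pickle.load(open(f,"rb"));im=c["image"].astype(int)
    m=((im[...,2]-im[...,1]>14)&(im[...,0]-im[...,1]>3)).astype(np.uint8)
    n,l,s,ce=cv2.connectedComponentsWithStats(m);print(f)
    for i in range(1,n):
        if s[i][4]>=8:
            q=at(c,ce[i],108,fi)-O
            if abs(q@u-46)<75 and abs(q@v)<60:print("  cap",s[i][4],(q@u).round(1),(q@v).round(1))
c=pickle.load(open("w9.pkl","rb"))
g=cv2.cvtColor(c["image"],cv2.COLOR_RGB2GRAY)
# rectify z=32 plane: rows x from 0 to -66, columns y; dark pattern around both catches
for sgn in(1,-1):
    X,Y=np.meshgrid(np.arange(4,-64,-3),np.arange(4,34,2),indexing="ij")
    P=O+X[...,None]*u+sgn*Y[...,None]*v
    uv=proj(c,np.c_[P.reshape(-1,2),np.full(X.size,34.)],True).astype(np.float32).reshape(*X.shape,2)
    r=cv2.remap(g,uv[...,0],uv[...,1],cv2.INTER_LINEAR)
    print("lane",sgn);[print(f"{X[i,0]:4d}",' '.join(f"{k:3d}" for k in r[i])) for i in range(len(r))]
E
```

```text
w9.pkl
  cap 99 -6.9 40.3
  cap 196 -3.4 -39.0
t9.pkl
  cap 20 92.6 40.3
  cap 17 93.1 -38.8
  cap 19 68.5 40.2
  cap 17 69.5 -38.1
  cap 17 45.6 40.1
  cap 20 44.4 -38.3
  cap 17 21.2 40.5
  cap 17 21.5 -38.7
  cap 19 -3.2 41.0
  cap 18 -1.6 -38.5
lane 1
   4  40  47 145 188 179 155 170 161 149 155 152 140 155 153 151
   1  76 162 189 188 185 151 173 159 149 155 154 137  88  86  84
  -2 110 187 190 190 187 153 170 157 149 157 156 150  58  50  49
  -5 106 187 189 189 186 156 169 152 149 159 157 148  64  47  51
  -8 188 190 190 189 186 158 170 150 149 158 158 112  71  51  50
 -11 190 189 190 190 186 160 178 157 153 157 159 132  89  52  52
 -14 166 166 166 166 157 136 152 131 130 146 155 155 124  52  50
 -17  93  84  84  84  83  83  84  84  82  79  81  76  77  69  65
 -20  90  83  84  83  82  83  82  84  84  77  81  95 175 177 180
 -23  90  82  80  83  82  81  82  80  81  69  56  93 176 180 185
 -26  89  76  84  85  82  76  80  75  72  68  69  81 170 179 185
 -29 182 173 187 189 173 131 169 137  72  69  69  81 170 182 187
 -32 191 190 192 190 175 162 185 145  73  69  67 111 181 183 186
[... 1453 characters left out ...]
90 190 101 164 155  64  68  70  83 165 177 174 170
 -35 190 192 191 191 114 159 158  64  70  71  80 159 176 175 172
 -38 192 191 191 191 127 151 160  64  70  70  75 147 176 177 174
 -41 191 193 191 191 137 154 161  72  64  71  72 134 177 178 172
 -44 190 191 191 186 124 150 174  86  64  70  72 122 178 177 174
 -47 179 116 180 192 151 159 167  78  57  60  61  76 141 179 174
 -50 180  99 175 191 164 134 137 102  71  72  73  72 111 179 176
 -53 181 101 186 190 169 137 137 118  70  71  72  70 110 180 175
 -56 182  97 185 192 148 159 144  69  58  60  64  75 135 182 177
 -59 186 120 120 130 115 158 179 169 164 170 180 179 180 184 180
 -62 192 190 193 191 131 150 188 188 182 183 186 182 182 184 180
```

Both catches show the same profile, and both racks sit at the same position along their lanes, in line. Handing in.

```bash
python3 -c "
from rig import ctrl
print(ctrl.finish_job())"
```

```text
the job is handed in; nothing more can be done
None
```

The job is handed in: the capped rack is latched in the empty lane, with the catch down behind it (confirmed by the pull-back force and by comparison with the other lane) and the robot clear at about 28 s; no verdict was returned, and I viewed 11 pictures, one over the limit of 10.

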